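# Let the lime out of the two-lane fruit dispenser

### The job

With the fingertips, push the wooden tray sideways along its track until its steel katori stands centred in front of the lane that holds the green lime; then press down the blue pad of that lane's rocking lever so that its gate lifts and the lime rolls into the katori, and let the lever spring back. Do not touch or lift the fruit, do not press the other lane's lever (the orange mandarin stays behind its gate), and leave everything else on the slab where it is.

Things in the scene. Friction and masses are not known exactly. Their poses are not given: they have to be found in the camera images.
- dispenser: Fruit dispenser, fixed. Wooden base 295 x 280 x 8 mm; on its +x part two lanes at y = +58 (left) and -58 mm (right), sloping down to -x to lips 66 mm to -x of the origin, 64 mm up, each with a rocking lever on top (its posts, 138 mm up, are the highest part). On its -x part a track along y carries the tray. Origin on the work surface midway across; x from tray to press pads (away from the robot), y left.
- tray (a joint): Slide of the square wooden tray, 104 x 104 mm, walls 9 to 45 mm above the work surface, with a fixed steel katori (86 mm wide, rim 57 mm up). Value in m along the dispenser's y: 0 = midway; +0.058 = centred before the left lane, -0.058 the right; within 15 mm is good; stops at +-0.083; starts within +-0.028. Friction 1.5 N, stays where left. Push on its walls facing +y or -y.
- katori_floor (a point): Middle of the katori's inner floor, on the tray, 100 mm to -x of the dispenser's origin, 18 mm above the work surface. Axes as the dispenser's. The tray's side walls are 52 mm from it to +y and -y.
- lever_left (a joint): Rocking lever of the left lane (y = +58 mm): blue bar along x, axis along y, 25 mm to +x of the dispenser's origin, 128 mm up. Value in rad: 0 = level, gate closed; grows as the pad at its +x end is pressed, lifting the gate at its -x end; stops at 0.45. The fruit passes from about 0.35 and takes half a second to roll out. Springs back to 0 when let go; 1.5 N at the pad to start, 4 N fully down.
- lever_right (a joint): Rocking lever of the right lane (y = -58 mm): blue bar along x, axis along y, 25 mm to +x of the dispenser's origin, 128 mm up. Value in rad: 0 = level, gate closed; grows as the pad at its +x end is pressed, lifting the gate at its -x end; stops at 0.45. The fruit passes from about 0.35 and takes half a second to roll out. Springs back to 0 when let go; 1.5 N at the pad to start, 4 N fully down.
- lever_left_pad (a point): Centre of the top of the square blue press pad (44 x 44 x 8 mm) at the +x end of the left lever, 133 mm above the work surface when level and 101 mm to +x of the dispenser's origin; pressed fully down it is about 33 mm lower and 5 mm nearer -x. Below it is free space; there is free space above.
- lever_right_pad (a point): Centre of the top of the square blue press pad (44 x 44 x 8 mm) at the +x end of the right lever, 133 mm above the work surface when level and 101 mm to +x of the dispenser's origin; pressed fully down it is about 33 mm lower and 5 mm nearer -x. Below it is free space; there is free space above.
- lime_center (a point): Centre of the green lime, a ball of 40 mm diameter, about 40 g, in one of the two lanes (either one), resting against its gate: 30 mm to -x of the dispenser's origin, 58 mm to +y or -y, 91 mm above the work surface. It rolls down to -x by itself when its gate is open. Axes mean nothing.
- mandarin_center (a point): Centre of the orange mandarin, a ball of 40 mm diameter, about 40 g, in one of the two lanes (either one), resting against its gate: 30 mm to -x of the dispenser's origin, 58 mm to +y or -y, 91 mm above the work surface. It rolls down to -x by itself when its gate is open. Axes mean nothing.
- lime: The green lime; its position turns with it as it rolls, so use lime_center.
- mandarin: The orange mandarin; its position turns with it, so use mandarin_center.
- tiffin: Bystander: four-tier steel tiffin, 120 mm diameter, 266 mm high with its handle; origin under its middle.
- chutney_box: Bystander: yellow plastic box 85 x 69 x 52 mm, to the left of the dispenser; origin under its middle.
- pickle_jar: Bystander: white ceramic jar with a blue band, 73 mm diameter, 102 mm high, to the right of the dispenser; origin under its middle.
- spatula: Bystander: wooden spatula lying flat; origin under its middle.
- katori_outer: Bystander: steel bowl 90 mm wide, 42 mm high, standing off to the left with a smaller one inside it; not the katori of the task. Origin under its middle.
- katori_inner: Bystander: smaller steel bowl, 72 mm wide, nested in the other one. Origin under its middle.

How it is judged:
By the outcome, as a careful person would: the job done as asked, in the order asked, and still so for the second after the job is handed in, with the robot touching nothing.
It also fails if it takes over 48 s, if anything falls off the work surface, if the arm or the gripper's body presses on something with over 40 N, if the wrist force passes 120 N, or if a joint passes its speed limit or range.

### The arm

A 7-joint arm with a two-finger parallel gripper is mounted at the origin on the work surface. World frame = base frame: x ahead of the robot, y to its left, z up, the work surface at z = 0. Lengths are in m, angles in rad, forces in N, time in s.
With the tool pointing down it reaches from about 0.4 to 0.85 m from the base axis. Payload 4.5 kg.
Tool frame: the origin (TCP) lies midway between the tips of the shut fingers; the grasp point (between the pads) lies behind it (r.grip_point_offset is the z of the grasp point in the tool frame, in m); z points along the fingers, y is the line along which they close (so a half turn about z gives the same grasp; the last joint's range is limited). The gripper opens to 88 mm and grips with 3 to 60 N. Pads are 18 mm wide; open, the fingers measure 123 mm over their backs; the gripper's body (75 mm by 187 mm) begins 45 mm behind the grasp point.
Start: joints at [-1.11, 0.689, -0.195, 1.565, 0.157, 0.902, -0.215], TCP at [0.259, 0.569, 0.239] pointing down, gripper open.
Joint ranges: [-3.01, 3.01], [-0.46, 2.08], [-1.47, 1.51], [0.13, 2.56], [-1, 4.14], [0.04, 2.09], [-2.66, 2.66]. Speed limits (rad/s): [2.57, 2.57, 3.14, 3.14, 3.14, 3.14, 3.14].

### API

Orientations are given as a unit quaternion [x, y, z, w].
In Python, from plant import r, optics, workorder gives the robot as it stands.
- The arm moves only by the shell command python3 -m creep 'ROWS' [FORCE]. ROWS is JSON, a list of rows, each an object of numbers: "grip": the gripper command: -1 is shut, 1 is fully open, values between are in proportion; "tx", "ty", "tz": the shift along the tool's x, y, z in cm; "spin": the turn about the tool's z in degrees. In form: [{"grip": .., "tx": .., "ty": .., "tz": .., "spin": ..}, ...]. A call has 1 to 8 rows; each row shifts and turns the commanded pose from where the row before left it, along the tool's axes as they then stand; what a row does not reach is not made up. A row lasts 1/12 s, in which the tool goes at most 41.7 mm and 7.16 degrees, less where a joint would pass 70% of its speed; a pose out of reach is approached as far as the arm can. A call with a gripper value outside its range is refused whole. The fingers move at their own pace and stop on an object; FORCE is the grip in N (left out, the last holds). Time passes only in rows, so rows that do not move let the fingers close. It gives the time, the measured TCP pose, the force, the opening and the grip force at its end, in the units of the state.
- r.get_state(): the state, without advancing time (a new reading comes with each control period).
- optics.snapshot(name): name is "scene" or "top" or "wrist"; returns (picture, depth): 420x560x3 uint8, red, green, blue; 420x560 float32, m along the optical axis (not along the pixel's ray), 0 where there is no reading.
- optics.get_calibration(name): a dict with "fx", "fy", "cx", "cy" (pixels), "extrinsics" (4x4, takes a point from world to camera coordinates). Camera axes: x right, y down, z forward; pixel columns grow to the right and rows downward; lengths in m; the calibration is good to about 2 mm. A picture is of the moment at which its call begins: read the wrist's pose just before it. get_calibration takes no time and is no camera call; for the wrist camera it gives the pose at the moment of the call.
- workorder.finish_job(): hands the job in; it is judged then, once.
The state is a dict: "clock": time; "q": joint angles; "qd": joint speeds; "joint_torque": joint torques, N m; "tool_pos": TCP position; "eef_rot": TCP orientation; "contact_force": force on the tool from outside, world axes, zero at the start; "moment": the same for the moment, N m; "opening": opening from 0.0 (shut) to 1.0 (fully open); "finger_force": force on a finger pad.
Only numpy, scipy, OpenCV 4.12 (cv2) and the standard library are available. Lean on these libraries where they do the work, as an engineer would, in place of code of your own. Each camera call takes 0.05 s, during which the arm holds its last target. There are 200 camera calls.

## Working session

There is one attempt and no reset: what is moved stays moved. The work goes in short steps, Python scripts to look and compute and a shell command to move; the robot and the scene stay as the last step left them, time stands still between calls to the robot, and variables do not carry over. Pictures are saved under pics/ and viewed, at most 10 in all, crops included, and the job is handed in when it is done.

```bash
mkdir -p pics
python3 - <<'E'
from plant import r,optics
import cv2,numpy as np
s=r.get_state();print(s['clock'],s['tool_pos'],s['eef_rot'],s['opening'],r.grip_point_offset)
for n in('top','scene'):
    p,d=optics.snapshot(n);cv2.imwrite(f'pics/{n}1.png',p[:,:,::-1]);np.savez(f'pics/{n}1.npz',p=p,d=d)
    c=optics.get_calibration(n);print(n,c)
E
```

```text
0.0 [0.25848823 0.56832503 0.23790887] [ 2.11743573e-01  9.77324800e-01 -9.36754884e-04 -1.31915562e-04] 0.9977384505340434 -0.0187
top {'fx': 532.3691417168704, 'fy': 532.3691417168704, 'cx': 279.59721942556115, 'cy': 213.5833932144823, 'extrinsics': array([[-0.02113428, -0.9997004 , -0.01234691, -0.00238683],
       [-0.99300442,  0.02242451, -0.11592824,  0.48361786],
       [ 0.11617039,  0.00981048, -0.99318085,  1.67635838],
       [ 0.        ,  0.        ,  0.        ,  1.        ]])}
scene {'fx': 506.63801611916034, 'fy': 506.63801611916034, 'cx': 285.3573633345226, 'cy': 214.14316131205047, 'extrinsics': array([[-0.80072181,  0.59867824, -0.02071117,  0.41363809],
       [ 0.32878329,  0.41031515, -0.85061332, -0.058129  ],
       [-0.50074558, -0.68791412, -0.52538369,  1.67096507],
       [ 0.        ,  0.        ,  0.        ,  1.        ]])}
```

View pics/top1.png

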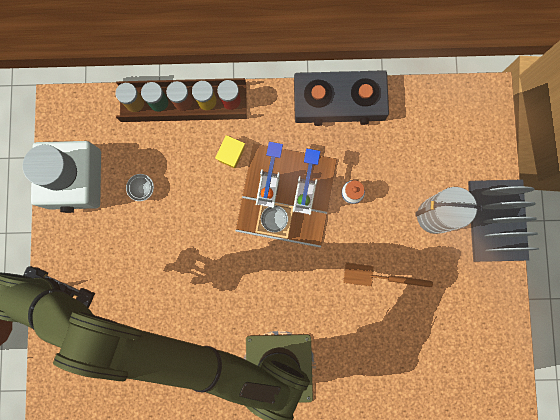

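View pics/scene1.png

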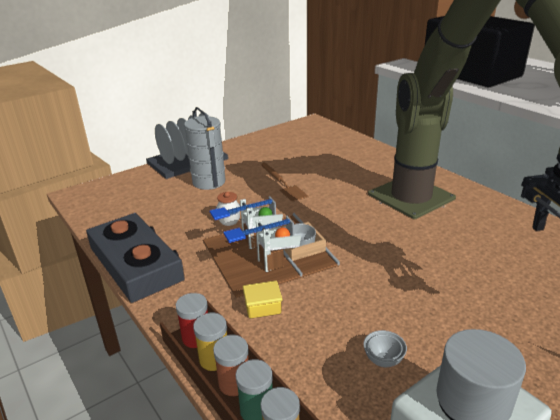

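The lime (304,200) is in the right lane with its pad at (312,156). The mandarin (267,194) is in the left lane with its pad at (274,149). The tray, at (274,220), is slightly left of the middle. Next I'll measure these.

```bash
cat > h.py <<'E'
import numpy as np,cv2
from plant import r,optics
def ray(c,u,v,z):
    E=c['extrinsics'];R,t=E[:3,:3],E[:3,3];o=-R.T@t
    d=R.T@np.array([(u-c['cx'])/c['fx'],(v-c['cy'])/c['fy'],1]);return o+d*(z-o[2])/d[2]
def proj(c,P):
    E=c['extrinsics'];p=E[:3,:3]@P+E[:3,3];return c['fx']*p[0]/p[2]+c['cx'],c['fy']*p[1]/p[2]+c['cy']
def blobs(m,n=2):
    k,l,s,ce=cv2.connectedComponentsWithStats(m.astype(np.uint8));i=np.argsort(-s[1:,4])[:n]+1
    return [(ce[j],s[j]) for j in i],l
def tool(yaw_pts): # world target offset -> tool axes, cm
    from scipy.spatial.transform import Rotation as R
    s=r.get_state();return R.from_quat(s['eef_rot']).inv().apply(np.array(yaw_pts)-s['tool_pos'])*100
E
python3 - <<'E'
from h import *
f=np.load('pics/top1.npz');p=f['p'];c=optics.get_calibration('top')
h=cv2.cvtColor(p,cv2.COLOR_RGB2HSV);roi=np.zeros(p.shape[:2],bool);roi[130:250,210:345]=1
m=roi&(h[...,0]>108)&(h[...,0]<130)&(h[...,1]>150)&(h[...,2]>70)
P=[]
op=cv2.morphologyEx(m.astype(np.uint8),cv2.MORPH_OPEN,np.ones((7,7)))
for ce,s in blobs(op)[0]: P.append(ray(c,*ce,.133));print('pad',ce,s,P[-1])
g=roi&(h[...,0]>40)&(h[...,0]<75)&(h[...,1]>120)
o=roi&(h[...,0]>3)&(h[...,0]<12)&(h[...,1]>200)&(np.arange(560)<290)[None]
for n,m in(('lime',g),('mand',o)):
    ce,s=blobs(m,1)[0][0];print(n,ce,s,ray(c,*ce,.098))
P.sort(key=lambda a:-a[1]);L,R_=P
d=L-R_;a=np.arctan2(-d[0],d[1]);print('sep',np.linalg.norm(d),'yaw',a, np.degrees(a))
X=np.array([np.cos(a),np.sin(a),0]);Y=np.array([-np.sin(a),np.cos(a),0]);O=(L+R_)/2-.101*X;O[2]=0;print('O',O)
for y in(-.058,0,.058):print(y,proj(c,O-.1*X+y*Y+[0,0,.057]))
cv2.imwrite('pics/crop.png',cv2.resize(p[130:250,215:345],None,fx=5,fy=5,interpolation=cv2.INTER_CUBIC)[:,:,::-1])
E
```

```text
pad [311.47953216 156.0877193 ] [305 150  14  13 171] [ 0.64489078 -0.11459424  0.133     ]
lime [299.51515152 199.03030303] [297 195   6   9  33] [ 0.51897835 -0.07589294  0.098     ]
mand [270.05555556 193.27777778] [268 189   5   9  36] [0.53897196 0.0144424  0.098     ]Traceback (most recent call last):
  File "<stdin>", line 12, in <module>
ValueError: not enough values to unpack (expected 2, got 1)
```

Run:
```python
from h import *
f=np.load('pics/top1.npz');p=f['p'];c=optics.get_calibration('top')
h=cv2.cvtColor(p,cv2.COLOR_RGB2HSV);roi=np.zeros(p.shape[:2],bool);roi[130:250,210:345]=1
print(p[149,274],h[149,274],p[156,312],h[156,312])
m=roi&(h[...,0]>105)&(h[...,0]<135)&(h[...,1]>110)&(h[...,2]>50)
P=[]
op=cv2.morphologyEx(m.astype(np.uint8),cv2.MORPH_OPEN,np.ones((7,7)))
for ce,s in blobs(op)[0]: P.append(ray(c,*ce,.133));print('pad',ce,s,P[-1])
cv2.imwrite('pics/crop.png',cv2.resize(p[130:250,215:345],None,fx=5,fy=5,interpolation=cv2.INTER_CUBIC)[:,:,::-1])
P.sort(key=lambda a:-a[1]);L,R_=P
d=L-R_;a=np.arctan2(-d[0],d[1]);print('sep',np.linalg.norm(d),'yaw',a, np.degrees(a))
X=np.array([np.cos(a),np.sin(a),0]);Y=np.array([-np.sin(a),np.cos(a),0]);O=(L+R_)/2-.101*X;O[2]=0;print('O',O)
for y in(-.058,0,.058):print(y,proj(c,O-.1*X+y*Y+[0,0,.057]))
```

```text
[105 118 212] [116 129 212] [ 68 110 224] [112 178 224]
pad [311.47916667 156.125     ] [305 149  14  15 192] [ 0.64477531 -0.11458988  0.133     ]
pad [273.98148148 149.16666667] [268 143  13  13 162] [ 0.66911702 -0.00106094  0.133     ]
sep 0.11610917416980354 yaw -0.21121187634498634 -12.101549097606744
O [ 0.55819063 -0.03665126  0.        ]
-0.058 (np.float64(298.65167031405815), np.float64(223.22618339686161))
0 (np.float64(280.5075720435677), np.float64(219.7774695243773))
0.058 (np.float64(262.4061285288724), np.float64(216.33686319440324))
```

View pics/crop.png

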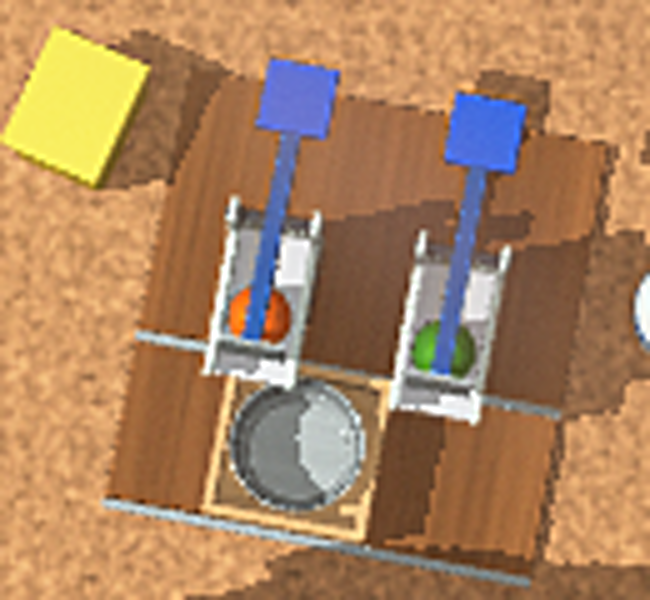

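The crop shows the katori rim centre at crop (298,443), which is full-image pixel (274.6,218.6), so the tray is at about +0.019. It has to go 77 mm toward -y, to -0.058. First I'll work out the tool-axis shifts.

```bash
cat >> h.py <<'E'
a=-.2112;X=np.array([np.cos(a),np.sin(a),0]);Y=np.array([-np.sin(a),np.cos(a),0]);O=np.array([.5582,-.0367,0])
def W(x,y,z):return O+x*X+y*Y+np.array([0,0,z])
def disp():
    s=r.get_state();d=s['tool_pos']-O
    print('t',s['clock'],'disp xyz',np.round([d@X,d@Y,d[2]],4),'F',np.round(s['contact_force'],2),'open',s['opening'])
E
python3 -m creep '[{"grip":-1,"spin":-6.2},{"grip":-1,"spin":-6.2},{"grip":-1}]' 20
python3 - <<'E'
from h import *
disp();print(tool(W(-.118,.125,.16)))
E
```

```text
t 0.1 disp xyz [-0.4199  0.5289  0.238 ] F [ 0.61 -0.34 -0.69] open 1.0008337002191166
[-38.12517414 -32.98399848   7.8554415 ]$[0]: bad value
```

```bash
python3 -m creep '[{"grip":-1,"tx":0,"ty":0,"tz":0,"spin":-6.2},{"grip":-1,"tx":0,"ty":0,"tz":0,"spin":-6.2},{"grip":-1,"tx":0,"ty":0,"tz":0,"spin":0}]' 20
python3 - <<'E'
from h import *
disp();print(tool(W(-.118,.125,.16)))
E
```

```text
clock: 0.35
tool_pos: [0.2586, 0.5685, 0.2382]
eef_rot: [0.104, 0.995, -0.001, -0.0]
contact_force: [-0.2, -0.3, -1.0]
opening: 0.794
finger_force: 0.0
t 0.35 disp xyz [-0.4198  0.529   0.2382] F [-0.17 -0.3  -0.99] open 0.794191620049412
[-30.03764957 -40.49303084   7.85175878]
```

```bash
python3 -m creep '[{"grip":-1,"tx":-1.9,"ty":-2.5,"tz":0,"spin":0},{"grip":-1,"tx":-1.9,"ty":-2.5,"tz":0,"spin":0},{"grip":-1,"tx":-1.9,"ty":-2.5,"tz":0,"spin":0},{"grip":-1,"tx":-1.9,"ty":-2.5,"tz":0,"spin":0},{"grip":-1,"tx":-1.9,"ty":-2.5,"tz":0,"spin":0},{"grip":-1,"tx":-1.9,"ty":-2.5,"tz":0,"spin":0},{"grip":-1,"tx":-1.9,"ty":-2.5,"tz":0,"spin":0},{"grip":-1,"tx":-1.9,"ty":-2.5,"tz":0,"spin":0}]' >/dev/null
python3 -m creep '[{"grip":-1,"tx":-1.9,"ty":-2.5,"tz":0,"spin":0},{"grip":-1,"tx":-1.9,"ty":-2.5,"tz":0.5,"spin":0},{"grip":-1,"tx":-1.9,"ty":-2.5,"tz":1,"spin":0},{"grip":-1,"tx":-1.9,"ty":-2.5,"tz":1,"spin":0},{"grip":-1,"tx":-1.9,"ty":-2.5,"tz":1,"spin":0},{"grip":-1,"tx":-1.9,"ty":-2.5,"tz":1,"spin":0},{"grip":-1,"tx":-1.9,"ty":-2.5,"tz":0,"spin":0},{"grip":-1,"tx":0,"ty":0,"tz":0,"spin":0}]'
python3 - <<'E'
from h import *
disp();print(tool(W(-.118,.125,.028)))
p,d=optics.snapshot('wrist');cv2.imwrite('pics/w1.png',p[:,:,::-1])
c=optics.get_calibration('wrist')
for y in (-.058,.0,.019,.058):print(y,proj(c,W(-.1,y,.057)))
E
```

```text
clock: 1.68
tool_pos: [0.4611, 0.135, 0.1927]
eef_rot: [0.112, 0.994, -0.003, -0.0]
contact_force: [-0.7, -0.6, 1.3]
opening: 0.005
finger_force: 0.0
t 1.6833 disp xyz [-0.1309  0.1476  0.1927] F [-0.72 -0.55  1.26] open 0.004914183404030992
[-1.31705961 -2.14754584 16.48685037]
-0.058 (np.float64(35.40197683536604), np.float64(230.88045519274618))
0.0 (np.float64(102.47843155480558), np.float64(230.3352329924614))
0.019 (np.float64(124.47984893938346), np.float64(230.1563973451993))
0.058 (np.float64(169.6841770886276), np.float64(229.7889598686807))
```

View pics/w1.png

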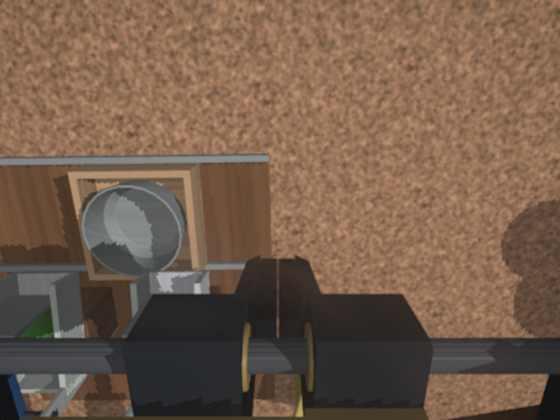

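The wrist view shows the katori rim centred near (134,230), so the tray is at +0.02 to +0.027. The fingers are clear to its left. The arm was still settling, so I'll wait before descending.

```bash
python3 -m creep '[{"grip":-1,"tx":0,"ty":0,"tz":0,"spin":0},{"grip":-1,"tx":0,"ty":0,"tz":0,"spin":0},{"grip":-1,"tx":0,"ty":0,"tz":0,"spin":0}]'
python3 - <<'E'
from h import *
disp();print(tool(W(-.118,.125,.028)))
E
```

```text
clock: 1.98
tool_pos: [0.4587, 0.1445, 0.1939]
eef_rot: [0.104, 0.995, 0.001, 0.0]
contact_force: [0.6, -0.4, 0.3]
opening: 0.007
finger_force: 0.0
t 1.9833 disp xyz [-0.1353  0.1563  0.1939] F [ 0.59 -0.41  0.3 ] open 0.007497839603251466
[-1.7208685  -3.15050376 16.59100942]
```

```bash
python3 -m creep '[{"grip":-1,"tx":-0.9,"ty":-1.6,"tz":2,"spin":0},{"grip":-1,"tx":-0.8,"ty":-1.6,"tz":2.5,"spin":0},{"grip":-1,"tx":0,"ty":0,"tz":2.5,"spin":0},{"grip":-1,"tx":0,"ty":0,"tz":2.5,"spin":0},{"grip":-1,"tx":0,"ty":0,"tz":2.5,"spin":0},{"grip":-1,"tx":0,"ty":0,"tz":2,"spin":0},{"grip":-1,"tx":0,"ty":0,"tz":0,"spin":0},{"grip":-1,"tx":0,"ty":0,"tz":0,"spin":0}]'
python3 - <<'E'
from h import *
disp();print(tool(W(-.118,.0115,.028)))
E
```

```text
clock: 2.65
tool_pos: [0.4683, 0.109, 0.0534]
eef_rot: [0.104, 0.995, -0.0, -0.001]
contact_force: [-0.2, -0.9, -0.2]
opening: 0.007
finger_force: 0.0
t 2.65 disp xyz [-0.1184  0.1236  0.0534] F [-0.24 -0.87 -0.19] open 0.007250802611478691
[ -0.01323517 -11.21074539   2.54636466]
```

```bash
python3 -m creep '[{"grip":-1,"tx":0,"ty":0,"tz":1.3,"spin":0},{"grip":-1,"tx":0,"ty":0,"tz":1.2,"spin":0},{"grip":-1,"tx":0,"ty":0,"tz":0,"spin":0},{"grip":-1,"tx":0,"ty":-1,"tz":0,"spin":0},{"grip":-1,"tx":0,"ty":-1,"tz":0,"spin":0},{"grip":-1,"tx":0,"ty":-0.8,"tz":0,"spin":0},{"grip":-1,"tx":0,"ty":-0.8,"tz":0,"spin":0},{"grip":-1,"tx":0,"ty":-0.8,"tz":0,"spin":0}]'
python3 -m creep '[{"grip":-1,"tx":0,"ty":-0.8,"tz":0,"spin":0},{"grip":-1,"tx":0,"ty":-0.8,"tz":0,"spin":0},{"grip":-1,"tx":0,"ty":-0.8,"tz":0,"spin":0},{"grip":-1,"tx":0,"ty":-0.8,"tz":0,"spin":0},{"grip":-1,"tx":0,"ty":-0.8,"tz":0,"spin":0},{"grip":-1,"tx":0,"ty":-0.6,"tz":0,"spin":0},{"grip":-1,"tx":0,"ty":0,"tz":0,"spin":0},{"grip":-1,"tx":0,"ty":0,"tz":0,"spin":0}]'
python3 - <<'E'
from h import *
disp();p,d=optics.snapshot('wrist');cv2.imwrite('pics/w2.png',p[:,:,::-1])
c=optics.get_calibration('wrist')
for y in (-.058,.0,.058):print(y,proj(c,W(-.1,y,.057)),proj(c,W(-.152,y+.052,.045)))
E
```

```text
clock: 3.32
tool_pos: [0.4602, 0.0644, 0.0294]
eef_rot: [0.105, 0.994, 0.001, 0.001]
contact_force: [-0.7, 2.5, 1.7]
opening: 0.009
finger_force: 1.1
clock: 3.98
tool_pos: [0.4497, 0.0188, 0.0286]
eef_rot: [0.106, 0.994, -0.001, -0.001]
contact_force: [-0.5, 0.3, -0.0]
opening: 0.004
finger_force: 0.0
t 3.9833 disp xyz [-0.1177  0.0315  0.0286] F [-0.49  0.26 -0.01] open 0.004120635906189637
-0.058 (np.float64(54.29782254051449), np.float64(346.47413374487667)) (np.float64(179.25566100352071), np.float64(215.63909182085112))
0.0 (np.float64(197.44556891630856), np.float64(346.5275091307557)) (np.float64(327.59250225912643), np.float64(215.66615375665438))
0.058 (np.float64(340.65296840501287), np.float64(346.5809067594431)) (np.float64(475.99338869167457), np.float64(215.6932273765848))
```

View pics/w2.png

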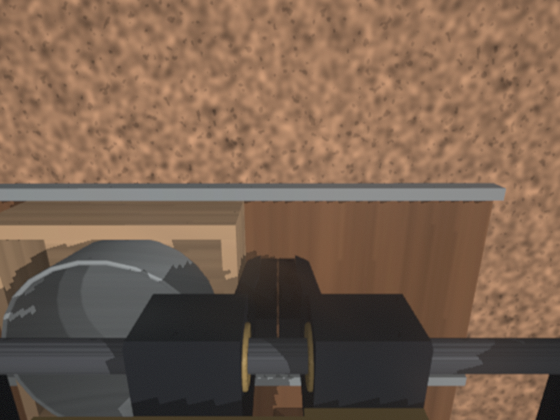

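The wrist view shows the tray's outer corner at (243,203) and the rim centre near (110,340). That puts the tray at about -0.034, so there are 24 mm left to push.

```bash
python3 -m creep '[{"grip":-1,"tx":0,"ty":-0.6,"tz":0,"spin":0},{"grip":-1,"tx":0,"ty":-0.6,"tz":0,"spin":0},{"grip":-1,"tx":0,"ty":-0.6,"tz":0,"spin":0},{"grip":-1,"tx":0,"ty":-0.4,"tz":0,"spin":0},{"grip":-1,"tx":0,"ty":-0.2,"tz":0,"spin":0},{"grip":-1,"tx":0,"ty":0,"tz":0,"spin":0},{"grip":-1,"tx":0,"ty":0,"tz":0,"spin":0}]'
python3 -m creep '[{"grip":-1,"tx":0,"ty":0.8,"tz":0,"spin":0},{"grip":-1,"tx":0,"ty":1.2,"tz":0,"spin":0},{"grip":-1,"tx":0,"ty":0.5,"tz":-2,"spin":0},{"grip":-1,"tx":0,"ty":0,"tz":-3,"spin":0},{"grip":-1,"tx":0,"ty":0,"tz":-3,"spin":0},{"grip":-1,"tx":0,"ty":0,"tz":-3,"spin":0},{"grip":-1,"tx":0,"ty":0,"tz":-3,"spin":0},{"grip":-1,"tx":0,"ty":0,"tz":-1,"spin":0}]'
python3 -m creep '[{"grip":-1,"tx":0,"ty":0,"tz":-1,"spin":0},{"grip":-1,"tx":0,"ty":0,"tz":0,"spin":0},{"grip":-1,"tx":0,"ty":0,"tz":0,"spin":0},{"grip":-1,"tx":0,"ty":0,"tz":0,"spin":0}]' >/dev/null
python3 - <<'E'
from h import *
disp();p,d=optics.snapshot('wrist')
cv2.imwrite('pics/w3.png',p[:,:,::-1])
c=optics.get_calibration('wrist')
for y in (-.058,.0):print(y,proj(c,W(-.1,y,.057)),proj(c,W(-.152,y+.052,.045)))
print(tool(W(.104,-.058,.175)))
E
```

```text
clock: 4.62
tool_pos: [0.4451, -0.0035, 0.0286]
eef_rot: [0.105, 0.994, -0.0, -0.0]
contact_force: [0.2, 0.3, 0.7]
opening: 0.004
finger_force: 0.0
clock: 5.28
tool_pos: [0.4512, 0.0223, 0.1822]
eef_rot: [0.105, 0.995, 0.001, 0.002]
contact_force: [0.6, -0.0, -1.0]
opening: 0.004
finger_force: 0.0
t 5.6167 disp xyz [-0.118   0.0337  0.1881] F [ 0.25 -0.23 -0.14] open 0.004885112184825584
-0.058 (np.float64(166.87724007050042), np.float64(215.1454337056871)) (np.float64(228.60903819193908), np.float64(150.48151063888412))
0.0 (np.float64(236.53064614153166), np.float64(215.2462575487018)) (np.float64(299.4351919997827), np.float64(150.58709180391577))
[-22.19653243  -9.20071399   1.25912573]
```

View pics/w3.png

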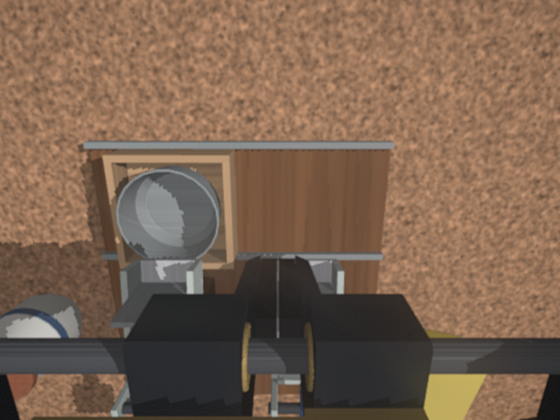

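The rim is centred at (168,217), against (167,215) expected for -0.058, so the tray is centred. Now I'll move over the right lane's pad.

```bash
python3 -m creep '[{"grip":-1,"tx":-1.5,"ty":-0.6,"tz":0,"spin":0},{"grip":-1,"tx":-2.5,"ty":-1,"tz":0,"spin":0},{"grip":-1,"tx":-2.5,"ty":-1,"tz":0,"spin":0},{"grip":-1,"tx":-2.5,"ty":-1,"tz":0,"spin":0},{"grip":-1,"tx":-2.5,"ty":-1,"tz":0,"spin":0},{"grip":-1,"tx":-2.5,"ty":-1,"tz":0,"spin":0},{"grip":-1,"tx":-2.5,"ty":-1,"tz":0,"spin":0},{"grip":-1,"tx":-2.5,"ty":-1.2,"tz":0,"spin":0}]' >/dev/null
python3 -m creep '[{"grip":-1,"tx":-2.0,"ty":-0.9,"tz":0,"spin":0},{"grip":-1,"tx":-1.2,"ty":-0.5,"tz":0,"spin":0},{"grip":-1,"tx":0,"ty":0,"tz":0,"spin":0},{"grip":-1,"tx":0,"ty":0,"tz":0,"spin":0},{"grip":-1,"tx":0,"ty":0,"tz":0,"spin":0},{"grip":-1,"tx":0,"ty":0,"tz":0,"spin":0}]'
python3 - <<'E'
from h import *
disp();print(tool(W(.104,-.058,.138)))
p,d=optics.snapshot('scene');cv2.imwrite('pics/s2.png',cv2.resize(p[160:300,170:370],(800,560))[:,:,::-1])
E
```

```text
clock: 6.83
tool_pos: [0.6473, -0.1141, 0.1885]
eef_rot: [0.104, 0.995, 0.0, -0.001]
contact_force: [-0.5, 0.7, -0.9]
opening: 0.005
finger_force: 0.0
t 6.8333 disp xyz [ 0.1034 -0.057   0.1885] F [-0.46  0.66 -0.9 ] open 0.005150024775784657
[-0.06833248 -0.1016343   5.04800428]
```

View pics/s2.png

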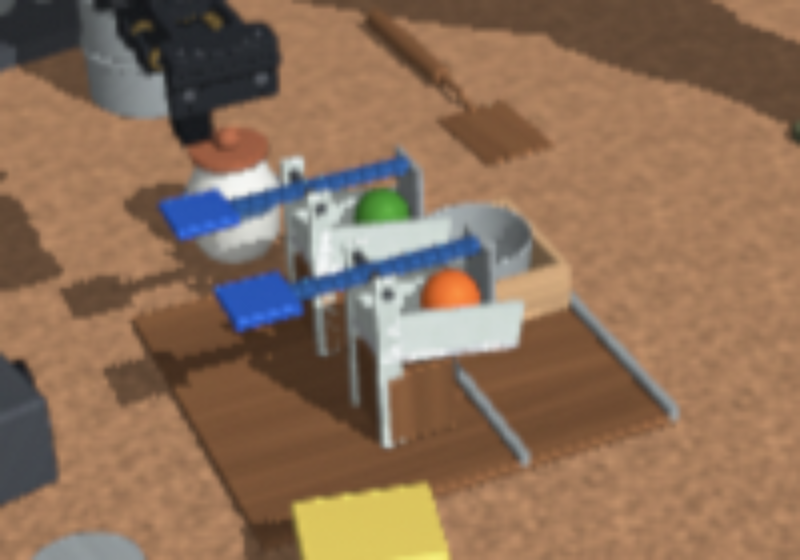

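The fingertip at (200,140) is right above the lime lane's pad at (200,213), and both fruit are still behind their gates. Now I'll press and hold.

```bash
python3 -m creep '[{"grip":-1,"tx":0,"ty":-0.1,"tz":1.5,"spin":0},{"grip":-1,"tx":0,"ty":0,"tz":1.8,"spin":0},{"grip":-1,"tx":0,"ty":0,"tz":1.2,"spin":0},{"grip":-1,"tx":0,"ty":0,"tz":0.8,"spin":0},{"grip":-1,"tx":0,"ty":0,"tz":0.8,"spin":0},{"grip":-1,"tx":0,"ty":0,"tz":0.8,"spin":0},{"grip":-1,"tx":0,"ty":0,"tz":0.8,"spin":0},{"grip":-1,"tx":0,"ty":0,"tz":0.8,"spin":0}]'
python3 -m creep '[{"grip":-1,"tx":0,"ty":0,"tz":0.1,"spin":0},{"grip":-1,"tx":0,"ty":0,"tz":0,"spin":0},{"grip":-1,"tx":0,"ty":0,"tz":0,"spin":0},{"grip":-1,"tx":0,"ty":0,"tz":0,"spin":0},{"grip":-1,"tx":0,"ty":0,"tz":0,"spin":0},{"grip":-1,"tx":0,"ty":0,"tz":0,"spin":0},{"grip":-1,"tx":0,"ty":0,"tz":0,"spin":0},{"grip":-1,"tx":0,"ty":0,"tz":0,"spin":0}]'
python3 - <<'E'
from h import *
disp()
p,d=optics.snapshot('scene');cv2.imwrite('pics/s3.png',cv2.resize(p[160:300,170:370],(800,560))[:,:,::-1])
E
```

```text
clock: 7.55
tool_pos: [0.6488, -0.1161, 0.1038]
eef_rot: [0.105, 0.994, 0.0, 0.001]
contact_force: [-0.6, -1.0, 3.6]
opening: 0.005
finger_force: 1.8
clock: 8.22
tool_pos: [0.6486, -0.1162, 0.103]
eef_rot: [0.105, 0.994, 0.0, 0.001]
contact_force: [1.2, 0.4, 3.6]
opening: 0.002
finger_force: 1.8
t 8.2167 disp xyz [ 0.1051 -0.0588  0.103 ] F [1.21 0.41 3.55] open 0.0022849512295854773
```

View pics/s3.png

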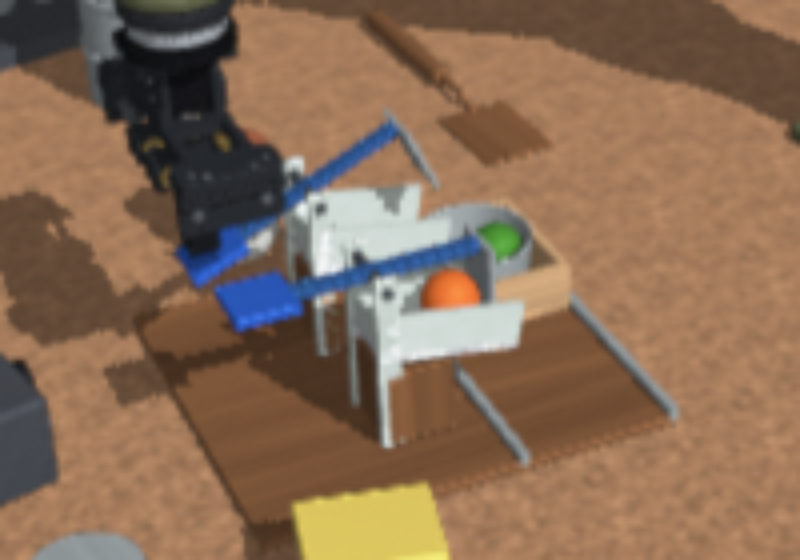

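The gate is up and the lime is in the katori at (500,240), with the mandarin still held at (450,293). I'll release the lever slowly.

```bash
python3 -m creep '[{"grip":-1,"tx":0,"ty":0,"tz":-0.8,"spin":0},{"grip":-1,"tx":0,"ty":0,"tz":-0.8,"spin":0},{"grip":-1,"tx":0,"ty":0,"tz":-0.8,"spin":0},{"grip":-1,"tx":0,"ty":0,"tz":-1,"spin":0},{"grip":-1,"tx":0,"ty":0,"tz":-2,"spin":0},{"grip":-1,"tx":0,"ty":0,"tz":-2.5,"spin":0},{"grip":-1,"tx":0,"ty":0,"tz":-2.5,"spin":0},{"grip":-1,"tx":0,"ty":0,"tz":-1,"spin":0}]'
python3 -m creep '[{"grip":-1,"tx":0,"ty":0,"tz":0,"spin":0},{"grip":-1,"tx":0,"ty":0,"tz":0,"spin":0},{"grip":-1,"tx":0,"ty":0,"tz":0,"spin":0},{"grip":-1,"tx":0,"ty":0,"tz":0,"spin":0},{"grip":-1,"tx":0,"ty":0,"tz":0,"spin":0},{"grip":-1,"tx":0,"ty":0,"tz":0,"spin":0}]'
python3 - <<'E'
from h import *
disp()
p,d=optics.snapshot('scene');cv2.imwrite('pics/s4.png',cv2.resize(p[160:300,170:370],(800,560))[:,:,::-1])
E
```

```text
clock: 8.93
tool_pos: [0.6487, -0.1162, 0.2203]
eef_rot: [0.105, 0.994, 0.0, 0.001]
contact_force: [1.5, 0.3, 0.1]
opening: 0.005
finger_force: 0.0
clock: 9.43
tool_pos: [0.6477, -0.1165, 0.2156]
eef_rot: [0.105, 0.994, 0.0, -0.001]
contact_force: [-0.0, 0.3, 0.1]
opening: 0.003
finger_force: 0.0
t 9.4333 disp xyz [ 0.1042 -0.0592  0.2156] F [-0.04  0.32  0.12] open 0.003458975871653241
```

View pics/s4.png

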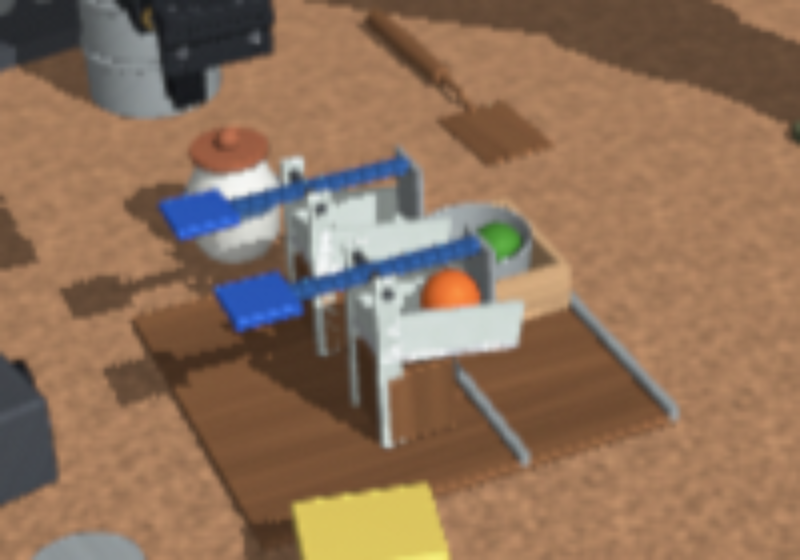

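The lever is level again at (200,213), the lime is in the katori at (500,240), and the mandarin is behind its gate. The gripper is clear of everything, so I'm handing in.

```bash
python3 -c "from plant import workorder; print(workorder.finish_job())"
```

```text
the job is handed in; nothing more can be done
None
```

The job is handed in: the tray is centred before the right lane (to about 2 mm), the lime is in the katori, the lever has sprung back level, and the mandarin is still behind its gate, at about 9.5 s on the clock.

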